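# Peel the top tray off a clinging stack and hold it over the bowl

### The job

The empty white trays on the plywood stand cling together. Take the top one by the blue tab at its corner with a gentle grip, lift that corner first so that it peels off while the opposite corner still rests on the stack and the next tray stays down, then bring the tray level, centred a hand's breadth or so above the green bowl, so that I can scoop stones into it. Finish while still holding it there, touching nothing else and leaving the other trays, the red slab and the bowl where they are.

Things in the scene. Friction and masses are not known exactly. Their poses are not given: they have to be found in the camera images.
- top_tray: loose top tray of the stack: white formed plastic, 116 x 146 mm over its flat rim (long side along its y), 34 mm deep, about 60 g; origin under the centre of its floor, z up. Nested in the next tray, its rim 68 mm over the table. Near each of its four corners it clings with about 1.5 N until that spot has risen 10 mm
- tray_tab (a point): grasp point in the blue upright tab on the rim, 26 mm above the rim's top; axes as the tray's. Tab 12 mm thick, 20 mm long, 40 mm high (top 14 mm above this point); its length lies along tray direction (-0.622, 0.783), from the far corner outwards, and the fingers close across its thickness. Over 120 N of total finger contact crushes it; a grip of 20 to 40 N is plenty
- tray_far (a point): top of the rim at the corner diagonally opposite the tab, at tray (+55, -69) mm, 34 mm above the underside; the tray pivots here while it is peeled
- tray_mid (a point): centre of the top tray, 17 mm above its underside and 17 mm below its rim's top; the tab point lies at (-55, +69, +43) mm from it in the tray's frame
- stand: fixed plywood stand 146 x 176 x 10 mm with four grey guide fins (53 mm high) that holds the stack; origin at the table under its centre; the top tray sits on its centre with the same axes
- next_tray (a joint): how far the second tray has come up out of the stack between the guides, m, 0 = down. It cannot tip, and comes up when pulled with more than about 5 N in all: lifting the top tray level pulls it along (four clinging corners at once), lifting the tab corner first (some 0.15 to 0.25 rad about the far corner) does not
- green_bowl: round green plastic bowl with grey-green stones, 192 mm across, 59 mm high; origin at the table under its centre
- foil_tray: bystander: foil tray of green-white stones, 133 x 171 x 51 mm, at the left
- card_tray: bystander: brown card tray of pale stones, 132 x 152 x 39 mm, at the right
- red_slab: bystander: small red glass slab, 37 x 41 x 10 mm, in front

How it is judged:
By the outcome, as a careful person would: the job done as asked, in the order asked, and still so for the second after the job is handed in, while the arm keeps its last pose, push and grip.
It also fails if it takes over 45 s, if anything falls off the work surface, if the arm or the gripper's body presses on something with over 40 N, if the wrist force passes 120 N, or if a joint passes its speed limit or range.

### The arm

A 6-joint arm with a two-finger parallel gripper is mounted at the origin on a cart in front of the work surface, level with it; the furniture and walls round the work are solid. World frame = base frame: x ahead of the robot, y to its left, z up, the work surface at z = 0. Lengths are in m, angles in rad, forces in N, time in s.
With the tool pointing down it reaches from about 0.35 to 0.975 m from the base axis. Payload 4.9 kg.
Tool frame: the origin (TCP) lies on the mounting face of the last link; the fingertips stand 173 mm ahead of it and the grasp point (between the pads) lies 155 mm ahead of it; z points along the fingers, y is the line along which they close (so a half turn about z gives the same grasp; the last joint's range is limited). The gripper opens to 85 mm and grips with 20 to 120 N. Pads are 22 mm wide; open, the fingers measure 114 mm over their backs; the gripper's body (76 mm by 85 mm) begins 54 mm behind the grasp point. The pads swing forward as they close: fully open they stand 13 mm farther back than shut.
Start: joints at [1.155, 0.053, 1.613, -0, 1.476, -0.119], TCP at [0.183, 0.598, 0.405] pointing down, gripper open.
Joint ranges: [-3.01, 3.01], [-1.01, 2.22], [0.06, 2.58], [-1.02, 4.17], [0.09, 2.62], [-3.14, 3.14]. Speed limits (rad/s): [2.57, 2.57, 3.14, 3.14, 3.14, 3.14].

### API

Orientations are given as a rotation vector (axis times angle).
In Python, from station import monitor, eyes, finish_job gives the robot as it stands. The module is installed in compiled form; this text tells all that it offers.
- The arm moves only by the tool step_arm, never from a script. Its argument "commands" is a list of rows, each a list of 3 entries, a list of its own where there are three numbers: the opening in per cent of the stroke, from 0 (shut) to 100 (fully open), then the shift along the tool's x, y, z in mm, then the turn about the tool's z in degrees. In form: [[hand, [x, y, z], yaw], ...]. A call has 1 to 12 rows; each row is the pose to reach, as a shift and turn from the pose commanded when the call began, along the tool's axes at that moment; what a row does not reach only later rows make up. A row lasts 1/8 s, in which the tool goes at most 62.5 mm and 10.7 degrees, less where a joint would pass 70% of its speed; a pose out of reach is approached as far as the arm can. A call with a gripper value outside its range is refused whole. The fingers move at their own pace and stop on an object; "squeeze" is the grip in N (left out, the last holds). Time passes only in rows, so rows that repeat a pose let the fingers close. It gives the time, the measured TCP pose, the force, the opening and the grip force at its end, in the units of the state.
- monitor.get_obs(): the state, without advancing time (a new reading comes with each control period).
- eyes.get_image(name): name is "scene" or "top" or "wrist"; returns the picture (400x640x3 uint8, red, green, blue); there is no depth.
- eyes.camera_info(name): a dict with "camera_matrix" (3x3 intrinsics, pixels), "k1" (the pictures are not rectified: a ray, as slopes to the right and down, at radius r is drawn at 1 + k1 r^2 times it, then the intrinsics apply), "extrinsics" (4x4, takes a point from camera to world coordinates). Camera axes: x right, y down, z forward; pixel columns grow to the right and rows downward; lengths in m; the calibration is good to about 2 mm. A picture is of the moment at which its call begins: read the wrist's pose just before it. camera_info takes no time and is no camera call; for the wrist camera it gives the pose at the moment of the call.
- finish_job(): hands the job in; it is judged then, once.
The state is a dict: "t": time; "q": joint angles; "dq": joint speeds; "effort": joint torques, N m; "tool_pos": TCP position; "tool_rot": TCP orientation; "contact_force": force on the tool from outside, world axes, zero at the start; "wrist_torque": the same for the moment, N m; "opening": finger opening in m; "grip_force": force on a finger pad.
Only numpy, scipy, OpenCV 4.12 (cv2) and the standard library are available. Lean on these libraries where they do the work, as an engineer would, in place of code of your own. Each camera call takes 0.05 s, during which the arm holds its last target. There are 200 camera calls.

## Working session

There is one attempt and no reset: what is moved stays moved. The work goes in short steps, Python scripts to look and compute and a tool call to move; the robot and the scene stay as the last step left them, time stands still between calls to the robot, and variables do not carry over. Pictures are saved under pics/ and viewed, at most 10 in all, crops included, and the job is handed in when it is done.

Besides the shell and the picture viewer there is one more tool, called after "Request:" by a JSON object that holds its "name" and its "arguments". step_arm: Moves the arm, as the interface text tells. Its arguments: {"type":"object","properties":{"commands":{"type":"array"},"squeeze":{"type":"number"}},"required":["commands"]}

```bash
mkdir -p pics; python3 - <<'E'
from station import monitor, eyes
import cv2, json
o=monitor.get_obs(); print(o)
for n in("scene","top"):
    cv2.imwrite(f"pics/{n}0.png",eyes.get_image(n)[:,:,::-1])
    i=eyes.camera_info(n);print(n,i)
E
```

```text
{'t': 0.0, 'q': array([ 1.15498769e+00,  5.33397796e-02,  1.61428134e+00,  1.16827837e-05,
        1.47601490e+00, -1.19009391e-01]), 'dq': array([-0.00108331,  0.00029451, -0.00104028, -0.00011483,  0.00092105,
        0.00028595]), 'effort': array([-2.43578106e-04, -3.93684947e+01, -3.70177639e+01, -1.01689232e-04,
        6.94522445e-03,  1.15445249e-05]), 'tool_pos': array([0.1826824 , 0.59742377, 0.40348081]), 'tool_rot': array([-4.64421878e-01, -3.10651647e+00,  3.09026793e-03]), 'contact_force': array([ 0.02548727,  0.17438235, -0.09380586]), 'wrist_torque': array([-0.04293671,  0.04809672,  0.00160753]), 'grip_force': 0.0, 'opening': 0.08538930424899824}
scene {'camera_matrix': array([[400.90309606,   0.        , 314.14348762],
       [  0.        , 400.90309606, 198.55266104],
       [  0.        ,   0.        ,   1.        ]]), 'k1': -0.034255940349037846, 'extrinsics': array([[ 0.66186332, -0.57843792,  0.47680868, -0.10150197],
       [-0.74959957, -0.51589211,  0.41467555, -0.55751736],
       [ 0.00611777, -0.63187412, -0.77504688,  1.09106307],
       [ 0.        ,  0.        ,  0.        ,  1.        ]])}
top {'camera_matrix': array([[403.91987421,   0.        , 318.49858466],
       [  0.        , 403.91987421, 200.42764072],
       [  0.        ,   0.        ,   1.        ]]), 'k1': 0.02679076097430415, 'extrinsics': array([[ 5.03699157e-03, -9.81328789e-01,  1.92271776e-01,
         3.01933551e-01],
       [-9.99789841e-01, -1.12107623e-03,  2.04699239e-02,
        -2.08555380e-02],
       [-1.98721743e-02, -1.92334475e-01, -9.81128201e-01,
         1.19639590e+00],
       [ 0.00000000e+00,  0.00000000e+00,  0.00000000e+00,
         1.00000000e+00]])}
```

View pics/scene0.png

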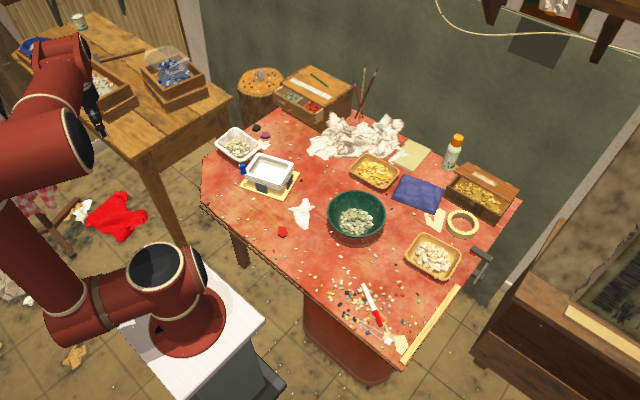

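View pics/top0.png

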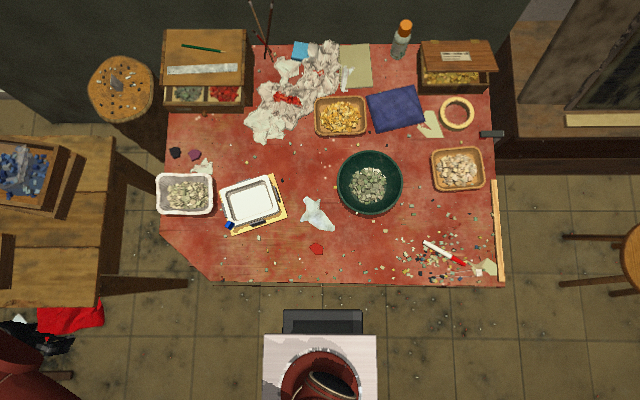

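The pictures show the tray stack near top-view pixel (250,202) with its blue tab at (229,226). The bowl is at (370,182), the foil tray at (186,194), the card tray at (457,170) and the slab at (317,249). I'll enlarge the stack.

```bash
python3 - <<'E'
import cv2,numpy as np
a=cv2.imread("pics/top0.png")[165:245,210:300]; b=cv2.imread("pics/scene0.png")[140:205,225:310]
a=cv2.resize(a,(400*90//80,400),interpolation=cv2.INTER_CUBIC)
b=cv2.resize(b,(340,260),interpolation=cv2.INTER_CUBIC)
c=np.zeros((400,790,3),np.uint8);c[:,:450]=a;c[:260,450:]=b
cv2.imwrite("pics/crop0.png",c)
E
```

```text
(no output)
```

View pics/crop0.png

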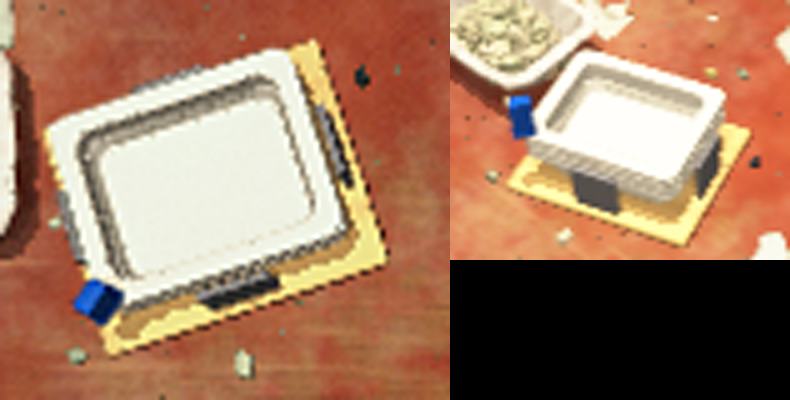

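The crop shows the rim corners at about (48,128), (292,48), (352,232) and (118,305), and the tab top at about (100,300). I'll fit the tray and bowl poses from these.

```bash
cat >h.py <<'E'
import numpy as np,cv2
from station import monitor,eyes
from scipy.spatial.transform import Rotation as R
from scipy.optimize import least_squares
def ray(n,uv):
    i=eyes.camera_info(n);K=i["camera_matrix"];E=i["extrinsics"]
    d=cv2.undistortPoints(np.array(uv,float).reshape(-1,1,2),K,np.array([i["k1"],0,0,0,0]))[:,0]
    return E[:3,3],np.c_[d,np.ones(len(d))]@E[:3,:3].T
def onz(n,uv,z):
    o,d=ray(n,uv);return o+d*((z-o[2])/d[:,2])[:,None]
def fit(P,M):  # 2D rigid
    f=lambda p:((M@np.array([[np.cos(p[2]),np.sin(p[2])],[-np.sin(p[2]),np.cos(p[2])]])+p[:2])-P[:,:2]).ravel()
    s=least_squares(f,[.5,.2,.3]);return s.x,np.abs(s.fun).max()
E
python3 - <<'E'
from h import *
c=lambda l:[(210+(x-2)/5,165+(y-2)/5) for x,y in l]
P=onz("top",c([(46,130),(290,44),(354,230),(110,312)]),.068); M=np.array([[58,73],[58,-73],[-58,-73],[-58,73]])/1e3
print(P.round(4),fit(P,M))
S=onz("top",c([(317,40),(389,262),(108,356)]),.010); M=np.array([[73,-88],[-73,-88],[-73,88]])/1e3
print(fit(S,M))
print("tabtop",onz("top",c([(104,298)]),.108), "blue scene")
for n in("top","scene"):
    im=cv2.imread(f"pics/{n}0.png");h=cv2.cvtColor(im,cv2.COLOR_BGR2HSV)
    m=cv2.inRange(h,(105,150,60),(130,255,255)); k,l,s,ce=cv2.connectedComponentsWithStats(m)
    for j in range(1,k):
        if s[j][4]>15: print(n,s[j],ce[j])
    g=cv2.inRange(h,(65,90,30),(95,255,255));k,l,s,ce=cv2.connectedComponentsWithStats(g)
    for j in range(1,k):
        if s[j][4]>300: print(n,"green",s[j],ce[j])
# bowl rim extremes in top picture
print(onz("top",[(337.5,182),(403,182),(370,151),(370,213.5)],.059))
E
```

```text
[[0.5515 0.2891 0.068 ]
 [0.6025 0.1503 0.068 ]
 [0.4935 0.1107 0.068 ]
 [0.4464 0.2474 0.068 ]] (array([0.52349333, 0.19935194, 0.35016626]), np.float64(0.0024706339978133873))
(array([0.52435551, 0.20225292, 0.32826813]), np.float64(0.0013423661337917947))
tabtop [[0.44898154 0.24148889 0.108     ]] blue scene
top [225 221   9   9  48] [228.9375 224.875 ]
top green [ 339  151   63   64 1789] [370.44494131 178.68362214]
scene [ 21  38  27  18 115] [30.50434783 43.86956522]
scene [240 164   6  10  48] [242.39583333 168.45833333]
scene green [ 329  191   56   42 1018] [357.38506876 206.28683694]
[[ 0.57921412 -0.05183093  0.059     ]
 [ 0.57918983 -0.2402737   0.059     ]
 [ 0.67259617 -0.14732909  0.059     ]
 [ 0.48712006 -0.14378305  0.059     ]]
```

```bash
cat >>h.py <<'E'
def togo(xyz,yang=None):
    o=monitor.get_obs();r=R.from_rotvec(o["tool_rot"]);m=r.as_matrix()
    s=m.T@(np.array(xyz)-o["tool_pos"])*1000
    a=0
    if yang is not None:
        t=m.T@[np.cos(yang),np.sin(yang),0]; a=np.degrees(np.arctan2(-t[0],t[1])); a=(a+90)%180-90
    print("shift mm",s.round(1),"yaw",round(a,1),"q",o["q"].round(2),"z",m[:,2].round(4)); return s,a
E
python3 - <<'E'
from h import *
o1,d1=ray("top",[(228.9,224.9)]);o2,d2=ray("scene",[(242.4,168.5)])
A=np.c_[d1[0],-d2[0]];s=np.linalg.lstsq(A,o2-o1,rcond=None)[0];print(o1+s[0]*d1[0],o2+s[1]*d2[0])
togo([.449,.2476,.33],np.radians(57.7))
E
```

```text
[0.44936939 0.24973589 0.09064607] [0.44988874 0.24934965 0.0906208 ]
shift mm [-357.  -256.5   74. ] yaw 15.3 q [ 1.16  0.05  1.61  0.    1.48 -0.12] z [-8.0e-04 -1.8e-03 -1.0e+00]
```

Request:
{"name": "step_arm", "arguments": {"commands": [[100,[-50,-36,0],2],[100,[-100,-72,0],5],[100,[-150,-108,10],8],[100,[-200,-144,20],10],[100,[-250,-180,35],12],[100,[-300,-216,50],14],[100,[-335,-241,60],15],[100,[-357,-257,70],15.3],[100,[-357,-257,74],15.3],[100,[-357,-257,74],15.3]], "squeeze": 20}}

```text
t: 1.35
tool_pos: [0.4485, 0.2478, 0.3301]
tool_rot: [-0.873, -3.016, 0.001]
contact_force: [0.6, -0.1, 1.0]
opening: 0.0853
grip_force: 0.0
```

```bash
python3 - <<'E'
from h import *
togo([.449,.248,.27],np.radians(57.9))
i=eyes.get_image("wrist")[:,:,::-1];cv2.imwrite("pics/w1.png",i);w=eyes.camera_info("wrist")
print(w)
def prj(p):
    q=np.linalg.inv(w["extrinsics"])@[*p,1];q=q[:3]/q[2];f=1+w["k1"]*(q[0]**2+q[1]**2);return w["camera_matrix"]@[q[0]*f,q[1]*f,1]
print(prj([.449,.248,.108]))
E
```

```text
shift mm [-0.4  0.5 60.1] yaw -0.2 q [ 0.36 -0.16  1.95  0.    1.36 -0.65] z [-0.0014 -0.     -1.    ]
{'camera_matrix': array([[282.6083492 ,   0.        , 320.25201699],
       [  0.        , 282.6083492 , 198.70150924],
       [  0.        ,   0.        ,   1.        ]]), 'k1': 0.00808971447084338, 'extrinsics': array([[ 5.33861855e-01,  8.16518332e-01,  2.19748340e-01,
         3.92606857e-01],
       [ 8.45571706e-01, -5.15548041e-01, -1.38631549e-01,
         2.83414462e-01],
       [ 9.56244554e-05,  2.59823075e-01, -9.65656233e-01,
         3.00891751e-01],
       [ 0.00000000e+00,  0.00000000e+00,  0.00000000e+00,
         1.00000000e+00]])}
[320.44948589 218.39648399   1.        ]
```

View pics/w1.png

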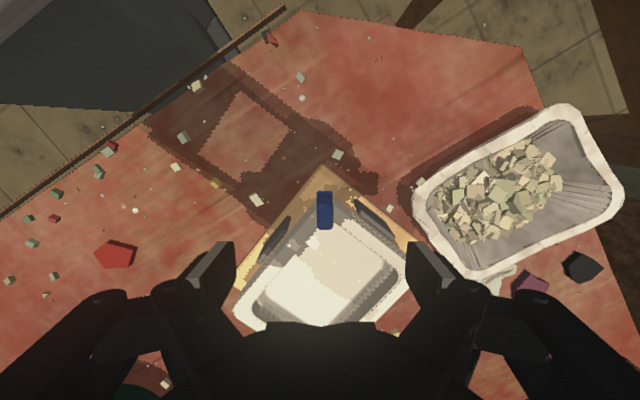

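```bash
python3 - <<'E'
from h import *
im=cv2.imread("pics/w1.png");c=cv2.resize(im[170:250,275:375],(800,640)[:2],interpolation=cv2.INTER_NEAREST)[:600]
cv2.imwrite("pics/w1c.png",c)
E
```

```text
(no output)
```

View pics/w1c.png

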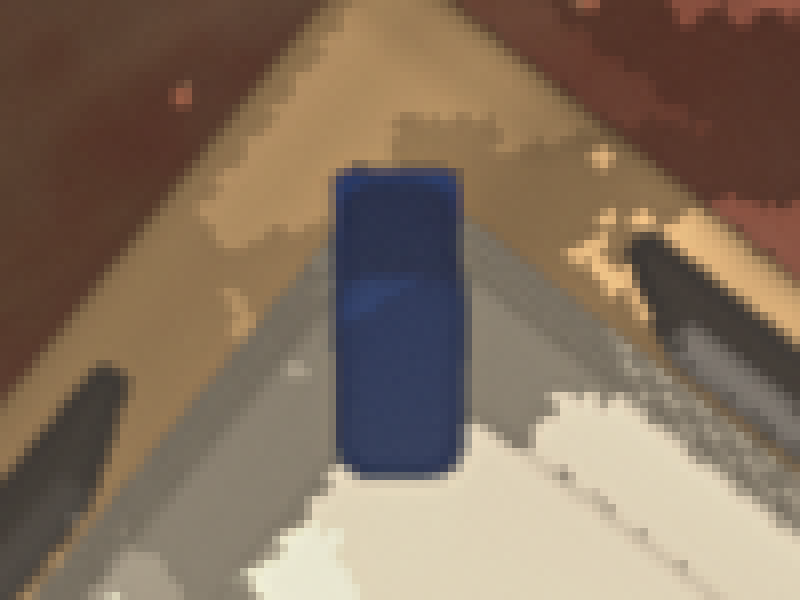

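The top face of the tab is centred at wrist pixel (324.6,216.6). Its edges are vertical in the image, so the yaw is right.

```bash
python3 - <<'E'
from h import *
p=onz("wrist",[(324.6,216.6)],.108)[0];print(p)
togo([p[0],p[1],.094+.012+.155],np.radians(57.9))
E
```

```text
[0.44944054 0.25125102 0.108     ]
shift mm [ 0.8  3.1 69.6] yaw -0.1 q [ 0.36 -0.16  1.95  0.    1.36 -0.65] z [-5.e-04  2.e-04 -1.e+00]
```

Request:
{"name": "step_arm", "arguments": {"commands": [[100,[1,3,20],0],[100,[1,3,45],0],[100,[1,3,62],0],[100,[1,3,71],0],[100,[1,3,71],0],[60,[1,3,71],0],[30,[1,3,71],0],[0,[1,3,71],0],[0,[1,3,71],0],[0,[1,3,71],0],[0,[1,3,71],0],[0,[1,3,71],0]], "squeeze": 20}}

```text
t: 2.9
tool_pos: [0.4499, 0.2506, 0.26]
tool_rot: [0.874, 3.017, 0.0]
contact_force: [-1.0, -0.2, 3.3]
opening: 0.0115
grip_force: 25.5
```

Request:
{"name": "step_arm", "arguments": {"commands": [[0,[0,0,-2],0],[0,[-1,0,-4],0],[0,[-1.5,0,-6],0],[0,[-2,0,-9],0]], "squeeze": 20}}

```text
t: 3.4
tool_pos: [0.4512, 0.2493, 0.2681]
tool_rot: [-0.873, -3.016, 0.002]
contact_force: [1.0, -1.1, -5.6]
opening: 0.0113
grip_force: 24.2
```

```bash
python3 - <<'E'
from h import *
o=monitor.get_obs();print(o["contact_force"],o["wrist_torque"],o["grip_force"],o["tool_pos"])
cv2.imwrite("pics/w2.png",eyes.get_image("wrist")[:,:,::-1]);b=eyes.get_image("scene")[:,:,::-1][130:210,220:320]
b=cv2.resize(b,(500,400),interpolation=cv2.INTER_CUBIC);a=cv2.imread("pics/w2.png")[150:350,220:440]
a=cv2.resize(a,(300,273));c=np.zeros((400,800,3),np.uint8);c[:,:500]=b;c[:273,500:]=a;cv2.imwrite("pics/m2.png",c)
o=monitor.get_obs();print(o["contact_force"],o["wrist_torque"],o["grip_force"],o["tool_pos"])
E
```

```text
[ 1.04627647 -1.05698912 -5.60116756] [-0.07709965  0.1097841   0.01546993] 24.219034910202026 [0.4511512  0.24930619 0.26806278]
[-1.65775464 -1.76495168 -1.6880993 ] [-0.26457368  0.44812456 -0.04921076] 24.712311923503876 [0.45139292 0.2493449  0.26892819]
```

View pics/m2.png

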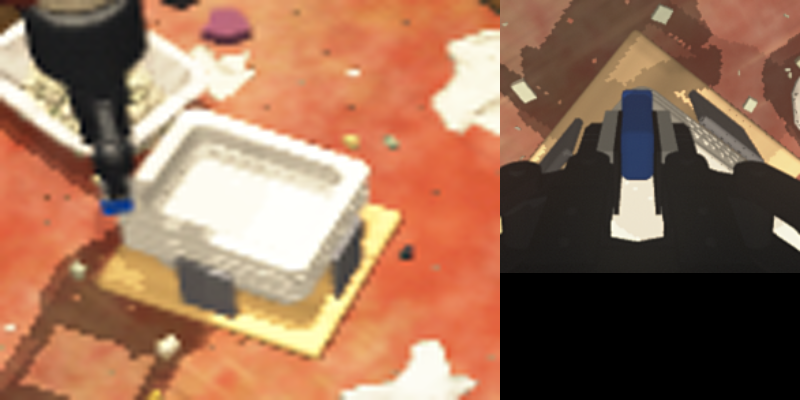

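The scene crop shows the tab corner raised, while the far corner stays at about (294,165). It is peeling, so I'll continue along the arc.

Request:
{"name": "step_arm", "arguments": {"commands": [[0,[-1,0,-4],0],[0,[-2,0,-7],0],[0,[-3,0,-10],0],[0,[-4,0,-13],0],[0,[-5,0,-16],0],[0,[-6,0,-19],0],[0,[-7,0,-22],0],[0,[-8.5,0,-25.5],0],[0,[-9.5,0,-29],0],[0,[-9.5,0,-29],0]], "squeeze": 20}}

```text
t: 4.75
tool_pos: [0.4599, 0.2445, 0.2986]
tool_rot: [0.874, 3.016, 0.002]
contact_force: [0.1, 0.3, -0.9]
opening: 0.0116
grip_force: 24.6
```

```bash
python3 - <<'E'
from h import *
o=monitor.get_obs();print(o["contact_force"],o["wrist_torque"],o["grip_force"],o["tool_pos"])
t=eyes.get_image("top")[:,:,::-1][160:240,205:305]
b=eyes.get_image("scene")[:,:,::-1][130:210,220:320]
c=np.hstack([cv2.resize(x,(400,320),interpolation=cv2.INTER_CUBIC) for x in (b,t)]);cv2.imwrite("pics/m3.png",c)
o=monitor.get_obs();print(o["contact_force"],o["wrist_torque"],o["grip_force"],o["tool_pos"])
E
```

```text
[ 0.1485008   0.25895469 -0.94233945] [ 0.09025283 -0.00186914  0.08335652] 24.590995609760284 [0.45986621 0.24449533 0.29860224]
[-0.25537744 -0.23066288  0.22907228] [0.06472186 0.07776467 0.08675774] 24.597321152687073 [0.45962895 0.24444626 0.29801334]
```

View pics/m3.png

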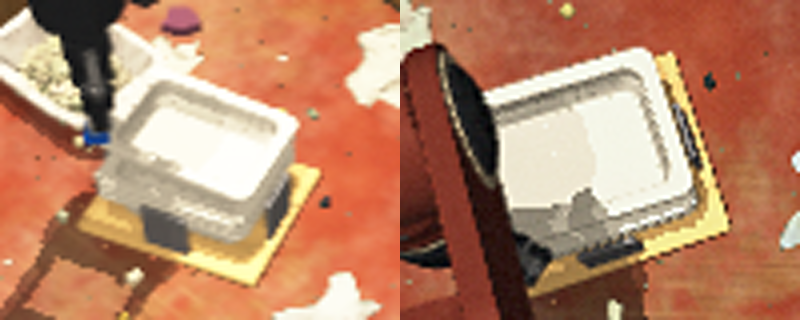

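```bash
cat >>h.py <<'E'
def prj(n,p):
    w=eyes.camera_info(n);q=np.linalg.inv(w["extrinsics"])@[*p,1];q=q[:3]/q[2];f=1+w["k1"]*(q[0]**2+q[1]**2);return (w["camera_matrix"]@[q[0]*f,q[1]*f,1])[:2]
Y=.337
AX=np.array([np.cos(np.radians(57.9)),np.sin(np.radians(57.9)),0])
def corners(th,g,dy=0):  # rim-top corners (tray coords, mm) when tilted th, tab corner up; g=grasp point
    Rr=R.from_rotvec([0,0,dy])*R.from_rotvec(AX*th)*R.from_rotvec([0,0,Y])
    return {k:g+Rr.apply(np.array([x+55,y-69,-37.])/1e3) for k,(x,y) in dict(BL=(-58,73),TL=(58,73),TR=(58,-73),BR=(-58,-73)).items()}
E
python3 - <<'E'
from h import *
for th,g in((0,[.4495,.2508,.105]),(0,None),(.1,None),(.2,None)):
    g=np.array(g) if g else monitor.get_obs()["tool_pos"]-[0,0,.155]
    c=corners(th,g);print(th,{k:(p.round(3)[2],prj("scene",p).round(1),prj("top",p).round(1)) for k,p in c.items()})
E
```

```text
0 {'BL': (np.float64(0.068), array([241.5, 173.1]), array([229.4, 227.4])), 'TL': (np.float64(0.068), array([256.9, 151.5]), array([217.9, 189.5])), 'TR': (np.float64(0.068), array([293.5, 162.5]), array([266.3, 173.2])), 'BR': (np.float64(0.068), array([279.5, 185.2]), array([278.6, 210.6]))}
0 {'BL': (np.float64(0.106), array([243.4, 164.8]), array([228.6, 221.9])), 'TL': (np.float64(0.106), array([259. , 143.1]), array([216.7, 182.9])), 'TR': (np.float64(0.106), array([296.4, 154.1]), array([266.6, 166.2])), 'BR': (np.float64(0.106), array([282.4, 176.9]), array([279.4, 204.6]))}
0.1 {'BL': (np.float64(0.107), array([242.4, 164.9]), array([227.8, 223. ])), 'TL': (np.float64(0.099), array([258.1, 144.7]), array([216.5, 184.7])), 'TR': (np.float64(0.088), array([295.3, 158. ]), array([266.7, 169.3])), 'BR': (np.float64(0.095), array([281.3, 179.3]), array([279. , 206.6]))}
0.2 {'BL': (np.float64(0.108), array([241.3, 164.9]), array([226.9, 224.1])), 'TL': (np.float64(0.093), array([257. , 146.2]), array([216.1, 186.5])), 'TR': (np.float64(0.071), array([293.7, 161.9]), array([266.3, 172.7])), 'BR': (np.float64(0.085), array([279.9, 181.7]), array([278.4, 208.8]))}
```

The top and scene corners match a tilt of about 0.2 rad about the far corner, with the stack still down. I'll firm the grip and lift to free the far corner.

Request:
{"name": "step_arm", "arguments": {"commands": [[0,[0,0,0],0],[0,[0,0,0],0],[0,[0,0,-3],0],[0,[0,0,-7],0],[0,[0,0,-12],0],[0,[0,0,-18],0],[0,[0,0,-26],0],[0,[0,0,-36],0],[0,[0,0,-48],0],[0,[0,0,-60],0],[0,[0,0,-60],0]], "squeeze": 40}}

```text
t: 6.22
tool_pos: [0.4599, 0.2446, 0.3595]
tool_rot: [0.873, 3.015, 0.003]
contact_force: [0.1, -0.3, -0.6]
opening: 0.011
grip_force: 44.6
```

```bash
python3 - <<'E'
from h import *
o=monitor.get_obs();print(o["contact_force"],o["wrist_torque"],o["grip_force"],o["tool_pos"])
t=eyes.get_image("top")[:,:,::-1][150:250,205:305]
b=eyes.get_image("scene")[:,:,::-1][120:220,220:320]
c=np.hstack([cv2.resize(x,(400,400),interpolation=cv2.INTER_CUBIC) for x in (b,t)]);cv2.imwrite("pics/m4.png",c)
for th in(0,.1,.2,.3):
    c=corners(th,o["tool_pos"]-[0,0,.155]);print(th,{k:(p.round(3)[2],((prj("scene",p)-[220,120])*4).round(),((prj("top",p)-[205,150])*4).round()) for k,p in c.items()})
E
```

```text
[ 0.09547823 -0.25452151 -0.5595681 ] [0.08292015 0.01556682 0.00171822] 44.5963579416275 [0.45987124 0.24456039 0.35953666]
0 {'BL': (np.float64(0.168), array([ 84., 127.]), array([ 71., 274.])), 'TL': (np.float64(0.168), array([149.,  40.]), array([ 22., 109.])), 'TR': (np.float64(0.168), array([304.,  84.]), array([233.,  39.])), 'BR': (np.float64(0.168), array([245., 176.]), array([286., 201.]))}
0.1 {'BL': (np.float64(0.168), array([ 80., 127.]), array([ 68., 279.])), 'TL': (np.float64(0.161), array([145.,  46.]), array([ 21., 117.])), 'TR': (np.float64(0.15), array([299., 101.]), array([233.,  52.])), 'BR': (np.float64(0.157), array([241., 186.]), array([285., 209.]))}
0.2 {'BL': (np.float64(0.169), array([ 75., 127.]), array([ 64., 283.])), 'TL': (np.float64(0.155), array([141.,  53.]), array([ 20., 125.])), 'TR': (np.float64(0.132), array([293., 117.]), array([232.,  67.])), 'BR': (np.float64(0.147), array([235., 196.]), array([282., 219.]))}
0.3 {'BL': (np.float64(0.171), array([ 71., 127.]), array([ 61., 287.])), 'TL': (np.float64(0.149), array([136.,  59.]), array([ 17., 133.])), 'TR': (np.float64(0.116), array([284., 133.]), array([229.,  83.])), 'BR': (np.float64(0.137), array([228., 206.]), array([279., 229.]))}
```

View pics/m4.png

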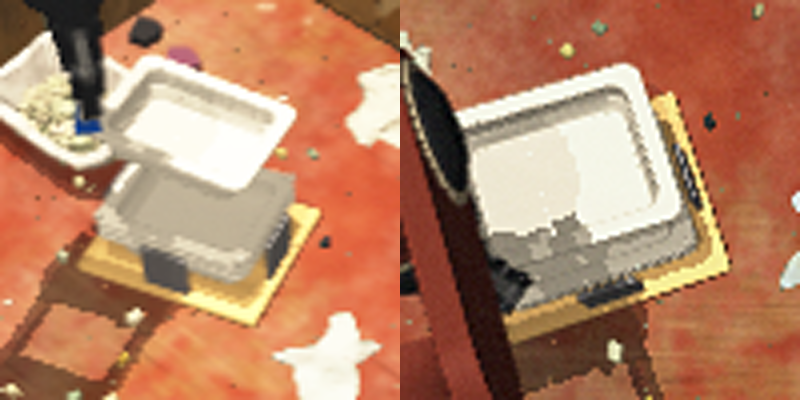

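The tray is free, tilted about 0.2 rad in the grip, and the stack is down with its bottom corner unmoved. The tool can't tilt, so I'll level the tray another way. I'll turn it 90° so it can't nest, then press its floor lightly on the stack's rims with a soft grip so it swivels flat.

Request:
{"name": "step_arm", "arguments": {"commands": [[0,[-5,-8,0],-9],[0,[-14,-17,0],-18],[0,[-23,-27,0],-28],[0,[-32,-38,0],-38],[0,[-42,-50,0],-48],[0,[-52,-61,0],-58],[0,[-61,-72,0],-68],[0,[-70,-82,0],-78],[0,[-76,-89,0],-86],[0,[-78,-91,0],-90],[0,[-78,-91,0],-90]]}}

```text
t: 7.7
tool_pos: [0.4766, 0.1256, 0.3569]
tool_rot: [1.513, -2.752, -0.001]
contact_force: [0.2, 0.4, -0.0]
opening: 0.0113
grip_force: 44.6
```

Request:
{"name": "step_arm", "arguments": {"commands": [[0,[0,0,8],0],[0,[0,0,18],0],[0,[0,0,26],0],[0,[0,0,30],0],[0,[0,0,34],0],[0,[0,0,38],0],[0,[0,0,42],0]], "squeeze": 20}}

```text
t: 8.57
tool_pos: [0.4769, 0.1258, 0.3156]
tool_rot: [-1.515, 2.751, -0.0]
contact_force: [0.8, 0.2, 0.2]
opening: 0.0113
grip_force: 44.6
```

```bash
python3 - <<'E'
from h import *
o=monitor.get_obs();print(o["contact_force"],o["wrist_torque"],o["q"],o["grip_force"],o["tool_pos"])
E
```

```text
[0.80719186 0.17801681 0.18829087] [-0.07736925  0.02193654  0.01327609] [ 1.06916398e-01 -1.97386604e-01  2.00198476e+00  7.69483363e-06
  1.33662226e+00 -2.47077424e+00] 44.56666946411133 [0.47685183 0.12580536 0.31562394]
```

Request:
{"name": "step_arm", "arguments": {"commands": [[0,[0,0,3],0],[0,[0,0,6],0],[0,[0,0,9],0],[0,[0,0,12],0]], "squeeze": 20}}

```text
t: 9.07
tool_pos: [0.4768, 0.1258, 0.3035]
tool_rot: [-1.516, 2.752, -0.0]
contact_force: [-0.2, 0.0, 0.3]
opening: 0.0107
grip_force: 44.6
```

```bash
cat > st.py <<'E'
from h import *
F=[]
for _ in range(1):
    o=monitor.get_obs();eyes_=o
    print(o["contact_force"].round(2),o["wrist_torque"].round(3),round(o["grip_force"],1),o["tool_pos"].round(4),o["t"])
E
python3 st.py
```

```text
[-0.22  0.01  0.25] [-0.028  0.033  0.006] 44.6 [0.4768 0.1258 0.3035] 9.075
```

Request:
{"name": "step_arm", "arguments": {"commands": [[0,[0,0,2],0],[0,[0,0,4],0],[0,[0,0,6],0],[0,[0,0,6],0]]}}

```text
t: 9.57
tool_pos: [0.4767, 0.1258, 0.2975]
tool_rot: [1.516, -2.751, -0.0]
contact_force: [-0.1, -0.4, -0.1]
opening: 0.0111
grip_force: 44.6
```

```bash
python3 st.py; python3 - <<'E'
from h import *
t=eyes.get_image("top")[:,:,::-1][150:250,205:305]
b=eyes.get_image("scene")[:,:,::-1][120:220,220:320]
o=monitor.get_obs()
c=np.hstack([cv2.resize(x,(400,400),interpolation=cv2.INTER_CUBIC) for x in (b,t)]);cv2.imwrite("pics/m5.png",c)
for th in(0,.1,.2,.3):
    c=corners(th,o["tool_pos"]-[0,0,.155],np.pi/2);print(th,{k:(p.round(3)[2],((prj("scene",p)-[220,120])*4).round(),((prj("top",p)-[205,150])*4).round()) for k,p in c.items()})
E
```

```text
[-0.15 -0.41 -0.12] [-0.056  0.074 -0.029] 44.6 [0.4767 0.1258 0.2975] 9.575
0 {'BL': (np.float64(0.106), array([214., 241.]), array([279., 261.])), 'TL': (np.float64(0.106), array([ 89., 201.]), array([117., 317.])), 'TR': (np.float64(0.106), array([168.,  91.]), array([ 56., 120.])), 'BR': (np.float64(0.106), array([286., 126.]), array([215.,  67.]))}
0.1 {'BL': (np.float64(0.106), array([214., 243.]), array([283., 264.])), 'TL': (np.float64(0.099), array([ 91., 210.]), array([124., 321.])), 'TR': (np.float64(0.088), array([171., 109.]), array([ 68., 129.])), 'BR': (np.float64(0.095), array([288., 138.]), array([223.,  74.]))}
0.2 {'BL': (np.float64(0.107), array([215., 245.]), array([287., 266.])), 'TL': (np.float64(0.093), array([ 93., 219.]), array([131., 326.])), 'TR': (np.float64(0.07), array([174., 128.]), array([ 82., 140.])), 'BR': (np.float64(0.085), array([290., 150.]), array([231.,  82.]))}
0.3 {'BL': (np.float64(0.109), array([216., 247.]), array([291., 269.])), 'TL': (np.float64(0.087), array([ 95., 228.]), array([139., 331.])), 'TR': (np.float64(0.054), array([177., 147.]), array([ 97., 151.])), 'BR': (np.float64(0.075), array([292., 163.]), array([240.,  90.]))}
```

View pics/m5.png

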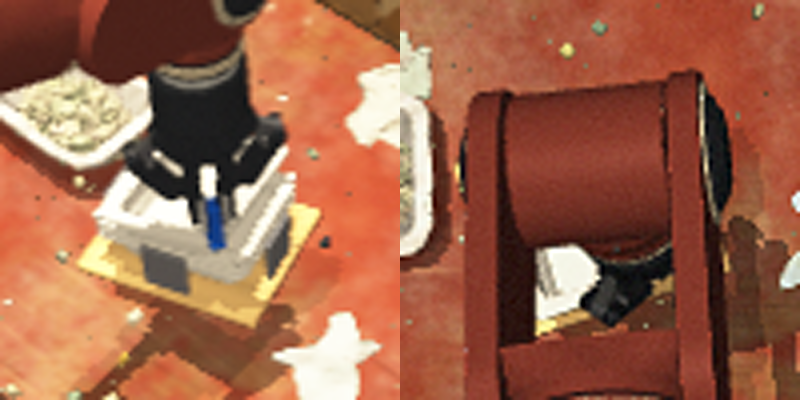

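The gripper hides the tray, and the torque reading (about 0.07 N m about the tilt axis) says it still hangs free. The low far corner has probably dipped inside the next tray's opening. I'll lift, shift inward and come down again, averaging the force readings.

Request:
{"name": "step_arm", "arguments": {"commands": [[0,[0,0,-6],0],[0,[0,0,-16],0],[0,[0,0,-26],0],[0,[0,0,-34],0],[0,[-6,0,-34],0],[0,[-6,0,-34],0]]}}

```text
t: 10.42
tool_pos: [0.4801, 0.1312, 0.3316]
tool_rot: [1.516, -2.751, -0.0]
contact_force: [0.2, -0.2, -0.2]
opening: 0.0109
grip_force: 44.6
```

```bash
cat > st.py <<'E'
from h import *
F=[]
for _ in range(6):
    o=monitor.get_obs();F.append(np.r_[o["contact_force"],o["wrist_torque"]]);eyes.get_image("scene")
m=R.from_rotvec(o["tool_rot"]).as_matrix();f=np.mean(F,0);print("F",f[:3].round(2),"sd",np.std(F,0).round(2),"tool torque",(m.T@f[3:]).round(3),o["grip_force"].round(1),o["tool_pos"].round(4),o["t"])
E
python3 st.py
```

```text
Traceback (most recent call last):
  File "st.py", line 5, in <module>
    m=R.from_rotvec(o["tool_rot"]).as_matrix();f=np.mean(F,0);print("F",f[:3].round(2),"sd",np.std(F,0).round(2),"tool torque",(m.T@f[3:]).round(3),o["grip_force"].round(1),o["tool_pos"].round(4),o["t"])
                                                                                                                                                    ^^^^^^^^^^^^^^^^^^^^^
AttributeError: 'float' object has no attribute 'round'
```

```bash
sed -i 's/o\["grip_force"\].round(1)/round(o["grip_force"],1)/' st.py; python3 st.py
```

```text
F [ 0.31  0.21 -0.95] sd [0.57 0.11 0.4  0.04 0.02 0.02] tool torque [-0.01   0.051  0.026] 44.6 [0.48   0.1308 0.3317] 10.975
```

Request:
{"name": "step_arm", "arguments": {"commands": [[0,[0,0,5],0],[0,[0,0,10],0],[0,[0,0,15],0],[0,[0,0,20],0],[0,[0,0,24],0],[0,[0,0,24],0]]}}

```text
t: 11.78
tool_pos: [0.4799, 0.1309, 0.3073]
tool_rot: [1.515, -2.751, -0.0]
contact_force: [0.0, 0.5, -1.8]
opening: 0.0109
grip_force: 44.6
```

```bash
python3 st.py
```

```text
F [-0.13 -0.03 -1.02] sd [0.58 0.91 0.47 0.02 0.02 0.05] tool torque [0.015 0.067 0.025] 44.6 [0.4801 0.1309 0.308 ] 12.025
```

Request:
{"name": "step_arm", "arguments": {"commands": [[0,[0,0,2],0],[0,[0,0,4],0],[0,[0,0,6],0],[0,[0,0,6],0]]}}

```text
t: 12.58
tool_pos: [0.48, 0.1301, 0.3026]
tool_rot: [1.514, -2.75, 0.003]
contact_force: [-5.2, -6.3, 6.9]
opening: 0.0109
grip_force: 45.7
```

```bash
python3 st.py
```

```text
F [-5.5  -6.66  7.03] sd [0.52 0.26 0.19 0.02 0.04 0.03] tool torque [-0.173  1.003 -0.069] 45.7 [0.48   0.1301 0.3027] 12.825
```

Request:
{"name": "step_arm", "arguments": {"commands": [[0,[0,0,2],0],[0,[0,0,4],0],[0,[0,0,4],0]]}}

```text
t: 13.25
tool_pos: [0.4796, 0.1294, 0.2985]
tool_rot: [1.513, -2.746, 0.005]
contact_force: [-10.1, -11.6, 9.4]
opening: 0.0111
grip_force: 46.3
```

```bash
python3 st.py
```

```text
F [ -9.33 -11.18   9.72] sd [0.45 0.55 0.4  0.02 0.02 0.02] tool torque [-0.356  1.946 -0.075] 46.3 [0.4796 0.1294 0.2986] 13.5
```

Contact, but on a slanted wall: the corner is wedging inside the opening. I'll back off and turn so the tray's diagonal lies across the stack's short side. The floor then has to land on the rims at both ends.

Request:
{"name": "step_arm", "arguments": {"commands": [[0,[0,0,-8],0],[0,[0,0,-20],0],[0,[0,0,-32],0],[0,[0,0,-42],0],[0,[-1,6,-44],5],[0,[-4,18,-44],13],[0,[-7,30,-44],22],[0,[-10,42,-44],31],[0,[-13.5,52,-44],37],[0,[-13.5,55,-44],38.5],[0,[-13.5,55,-44],38.5]]}}

```text
t: 14.92
tool_pos: [0.4407, 0.1717, 0.3419]
tool_rot: [-0.526, 3.097, -0.0]
contact_force: [-0.3, -0.6, -0.4]
opening: 0.011
grip_force: 44.8
```

```bash
python3 st.py;python3 - <<'E'
from h import *
t=eyes.get_image("top")[:,:,::-1][140:240,195:315]
b=eyes.get_image("scene")[:,:,::-1][120:220,210:330]
o=monitor.get_obs()
c=np.vstack([cv2.resize(x,(480,400),interpolation=cv2.INTER_CUBIC) for x in (b,t)]);cv2.imwrite("pics/m6.png",c)
E
```

```text
F [ 0.16 -0.3  -0.6 ] sd [0.3  0.5  0.3  0.03 0.03 0.03] tool torque [-0.014  0.066 -0.005] 44.8 [0.4409 0.1715 0.3417] 15.175
```

Request:
{"name": "step_arm", "arguments": {"commands": [[0,[0,0,6],0],[0,[0,0,12],0],[0,[0,0,18],0],[0,[0,0,22],0],[0,[0,0,26],0],[0,[0,0,26],0]]}}

```text
t: 16.08
tool_pos: [0.4406, 0.1717, 0.3153]
tool_rot: [0.524, -3.097, 0.0]
contact_force: [0.3, -0.0, -0.7]
opening: 0.011
grip_force: 44.8
```

```bash
python3 st.py
```

```text
F [ 0.14  0.01 -0.76] sd [0.71 0.67 0.21 0.01 0.03 0.02] tool torque [0.006 0.069 0.004] 44.8 [0.4408 0.1717 0.316 ] 16.325
```

Request:
{"name": "step_arm", "arguments": {"commands": [[0,[0,0,2],0],[0,[0,0,4],0],[0,[0,0,6],0],[0,[0,0,6],0]]}}

```text
t: 16.88
tool_pos: [0.4406, 0.1717, 0.3094]
tool_rot: [0.524, -3.097, 0.0]
contact_force: [0.3, -0.1, -0.1]
opening: 0.011
grip_force: 44.8
```

```bash
python3 st.py
```

```text
F [ 0.07 -0.03 -0.81] sd [0.4  0.56 0.57 0.03 0.04 0.03] tool torque [-0.005  0.064  0.005] 44.8 [0.4407 0.1717 0.3098] 17.125
```

Request:
{"name": "step_arm", "arguments": {"commands": [[0,[0,0,2],0],[0,[0,0,4],0],[0,[0,0,6],0],[0,[0,0,6],0]]}}

```text
t: 17.68
tool_pos: [0.4406, 0.1717, 0.3034]
tool_rot: [0.524, -3.097, -0.0]
contact_force: [1.3, 0.1, -1.0]
opening: 0.0116
grip_force: 44.8
```

```bash
python3 st.py
```

```text
F [ 0.08  0.06 -0.71] sd [0.59 0.33 0.43 0.02 0.01 0.04] tool torque [ 0.     0.081 -0.009] 44.8 [0.4408 0.1717 0.3038] 17.925
```

Request:
{"name": "step_arm", "arguments": {"commands": [[0,[0,0,2],0],[0,[0,0,4],0],[0,[0,0,4],0]]}}

```text
t: 18.35
tool_pos: [0.4408, 0.1717, 0.3]
tool_rot: [-0.524, 3.097, 0.0]
contact_force: [-1.0, 0.1, 1.2]
opening: 0.0111
grip_force: 45.1
```

```bash
python3 st.py
```

```text
F [-0.75 -0.12  0.86] sd [0.34 0.8  0.38 0.01 0.04 0.02] tool torque [-0.005 -0.101 -0.014] 45.1 [0.4408 0.1717 0.2999] 18.6
```

Request:
{"name": "step_arm", "arguments": {"commands": [[0,[0,0,1.5],0],[0,[0,0,3],0],[0,[0,0,3],0]]}}

```text
t: 19.02
tool_pos: [0.4408, 0.1717, 0.2969]
tool_rot: [-0.524, 3.097, 0.0]
contact_force: [-1.3, -0.1, 2.4]
opening: 0.0111
grip_force: 45.3
```

```bash
python3 st.py
```

```text
F [-0.83 -0.16  3.06] sd [0.55 0.44 0.36 0.02 0.03 0.02] tool torque [ 0.001 -0.293 -0.002] 45.3 [0.4408 0.1717 0.2968] 19.275
```

Request:
{"name": "step_arm", "arguments": {"commands": [[0,[0,0,1],0],[0,[0,0,2],0],[0,[0,0,2],0]]}}

```text
t: 19.7
tool_pos: [0.4406, 0.1717, 0.2945]
tool_rot: [0.524, -3.097, 0.0]
contact_force: [-1.6, -1.2, 4.0]
opening: 0.0109
grip_force: 45.4
```

```bash
python3 st.py
```

```text
F [-2.02 -0.53  3.85] sd [0.32 0.46 0.35 0.03 0.03 0.02] tool torque [-0.004 -0.064  0.028] 45.4 [0.4407 0.1717 0.2946] 19.95
```

Request:
{"name": "step_arm", "arguments": {"commands": [[0,[0,0,1],0],[0,[0,0,2],0],[0,[0,0,2],0]]}}

```text
t: 20.38
tool_pos: [0.4407, 0.1717, 0.2927]
tool_rot: [-0.524, 3.098, 0.0]
contact_force: [-2.5, -0.0, 4.4]
opening: 0.0109
grip_force: 45.4
```

```bash
python3 st.py
```

```text
F [-2.06 -0.37  3.32] sd [0.49 0.27 0.59 0.02 0.03 0.01] tool torque [-0.017 -0.125  0.005] 45.4 [0.4407 0.1717 0.2927] 20.625
```

Request:
{"name": "step_arm", "arguments": {"commands": [[0,[0,0,1],0],[0,[0,0,2],0],[0,[0,0,2],0]]}}

```text
t: 21.05
tool_pos: [0.4407, 0.1717, 0.2906]
tool_rot: [0.524, -3.097, 0.0]
contact_force: [-2.0, -0.9, 4.2]
opening: 0.0111
grip_force: 45.5
```

```bash
python3 st.py
```

```text
F [-2.21 -0.82  3.93] sd [0.46 0.66 0.49 0.03 0.03 0.02] tool torque [-0.001 -0.069 -0.011] 45.4 [0.4407 0.1717 0.2907] 21.3
```

Request:
{"name": "step_arm", "arguments": {"commands": [[0,[0,0,1],0],[0,[0,0,2],0],[0,[0,0,2],0]]}}

```text
t: 21.72
tool_pos: [0.4407, 0.1717, 0.2886]
tool_rot: [0.524, -3.097, -0.0]
contact_force: [-1.4, -0.4, 4.4]
opening: 0.011
grip_force: 45.5
```

```bash
python3 st.py
```

```text
F [-1.93 -0.44  4.17] sd [0.39 0.56 0.38 0.04 0.02 0.03] tool torque [-0.015 -0.054 -0.019] 45.5 [0.4407 0.1717 0.2887] 21.975
```

Request:
{"name": "step_arm", "arguments": {"commands": [[0,[0,0,1],0],[0,[0,0,2],0],[0,[0,0,2],0]]}}

```text
t: 22.4
tool_pos: [0.4407, 0.1717, 0.2866]
tool_rot: [0.524, -3.098, 0.0]
contact_force: [-2.9, -1.2, 4.0]
opening: 0.0105
grip_force: 45.4
```

```bash
python3 st.py
```

```text
F [-2.16 -0.47  3.22] sd [0.49 0.64 0.56 0.03 0.04 0.02] tool torque [-0.015 -0.061 -0.001] 45.4 [0.4407 0.1717 0.2867] 22.65
```

The swivel is slipping steadily at 3–4 N. It should be near level by geometry, so I'll lift away to the bowl and measure the tilt there with a clear view.

Request:
{"name": "step_arm", "arguments": {"commands": [[0,[0,0,-15],0],[0,[0,0,-40],0],[0,[0,0,-70],0],[0,[2,-15,-88],0],[0,[9,-50,-90],0],[0,[19,-105,-90],0],[0,[29,-162,-90],0],[0,[39,-220,-90],0],[0,[49,-275,-90],0],[0,[57,-320,-90],0],[0,[61,-342,-90],0],[0,[61,-346,-90],0]], "squeeze": 40}}

```text
t: 24.2
tool_pos: [0.4967, -0.1763, 0.3764]
tool_rot: [0.521, -3.097, -0.001]
contact_force: [-0.0, -0.3, -0.2]
opening: 0.0112
grip_force: 44.8
```

Request:
{"name": "step_arm", "arguments": {"commands": [[0,[0,0,0],0],[0,[0,0,0],0]]}}

```text
t: 24.45
tool_pos: [0.4968, -0.1739, 0.3767]
tool_rot: [0.527, -3.097, -0.001]
contact_force: [-0.8, -0.6, -1.0]
opening: 0.011
grip_force: 44.9
```

```bash
python3 st.py; python3 - <<'E'
from h import *
o=monitor.get_obs();g=o["tool_pos"]-[0,0,.155]
S=eyes.get_image("scene")[:,:,::-1];T=eyes.get_image("top")[:,:,::-1]
cv2.imwrite("pics/s7.png",S);cv2.imwrite("pics/t7.png",T)
dy=np.radians(51.5)
ps={n:prj(n,g+[.083,.029,-.037]) for n in("scene","top")};print(ps)
out=[]
for n,I in(("scene",S),("top",T)):
    x,y=(ps[n]-[50,50]).astype(int);print(n,x,y,I.shape)
    out.append(cv2.resize(I[y:y+100,x:x+100],(400,400),interpolation=cv2.INTER_CUBIC))
    for th in(-.1,0,.1): print(n,th,{k:((prj(n,p)-[x,y])*4).round() for k,p in corners(th,g,dy).items()})
c=np.hstack(out)
st=cv2.resize(S[130:210,220:320],(400,200)[:1]*2 if 0 else (250,200),interpolation=cv2.INTER_CUBIC)
d=np.zeros((600,800,3),np.uint8);d[:400]=c;d[400:,:250]=st
w=eyes.get_image("wrist")[:,:,::-1];d[400:,270:590]=cv2.resize(w,(320,200));cv2.imwrite("pics/m7.png",d)
E
```

```text
F [-0.09 -0.3  -0.86] sd [0.41 0.23 0.57 0.03 0.02 0.02] tool torque [-0.022  0.078 -0.014] 44.9 [ 0.4969 -0.1745  0.3768] 24.7
{'scene': array([359.87190119, 187.19733118]), 'top': array([375.16984517, 170.1917118 ])}
scene 309 137 (400, 640, 3)
scene -0.1 {'BL': array([165., 288.]), 'TL': array([ 82., 176.]), 'TR': array([244.,  98.]), 'BR': array([332., 203.])}
scene 0 {'BL': array([163., 292.]), 'TL': array([ 80., 185.]), 'TR': array([240., 117.]), 'BR': array([329., 216.])}
scene 0.1 {'BL': array([161., 295.]), 'TL': array([ 78., 195.]), 'TR': array([236., 137.]), 'BR': array([325., 229.])}
top 325 120 (400, 640, 3)
top -0.1 {'BL': array([250., 329.]), 'TL': array([ 77., 269.]), 'TR': array([151.,  57.]), 'BR': array([322., 116.])}
top 0 {'BL': array([252., 334.]), 'TL': array([ 79., 276.]), 'TR': array([150.,  71.]), 'BR': array([320., 126.])}
top 0.1 {'BL': array([254., 340.]), 'TL': array([ 80., 284.]), 'TR': array([150.,  86.]), 'BR': array([320., 137.])}
```

View pics/m7.png

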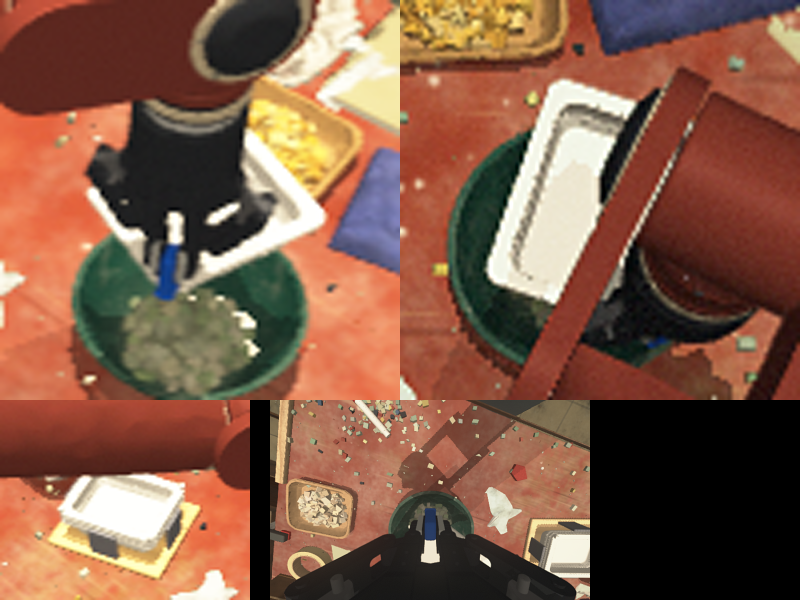

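The tray hangs over the bowl about level, the other trays are down and everything else is in place. I'll put a number on the tilt with an edge fit.

```bash
cat >fit.py <<'E'
from h import *
from scipy.ndimage import map_coordinates as mc
import sys
tag=sys.argv[1];dy0=float(sys.argv[2]) if len(sys.argv)>2 else 51.5
im={n:cv2.imread(f"pics/{f}{tag}.png").min(2).astype(float) for n,f in(("scene","s"),("top","t"))}
g=monitor.get_obs()["tool_pos"]-[0,0,.155];dy0=np.radians(dy0)
E_={"top":[("TL","TR",.12,.88),("TR","BR",.12,.38),("TL","BL",.12,.35)],"scene":[("BR","BL",.12,.7),("BR","TR",.12,.6),("TL","BL",.12,.4)]}
def corn(p):
    Rt=R.from_rotvec([0,0,dy0+p[1]]);ax=Rt.apply(AX);ro=np.cross([0,0,1],ax)
    Rr=R.from_rotvec(ax*p[0]+ro*p[2])*Rt*R.from_rotvec([0,0,Y])
    return {k:g+Rr.apply(np.array([x+55,y-69,-37.])/1e3) for k,(x,y) in dict(BL=(-58,73),TL=(58,73),TR=(58,-73),BR=(-58,-73)).items()}
def edgepts(p):
    D=[]
    for n in E_:
        c={k:prj(n,v) for k,v in corn(p).items()};mid=sum(c.values())/4;off=p[3:5] if n=="top" else p[5:7]
        for a,b,u,v in E_[n]:
            d=(c[b]-c[a]);nn=np.array([-d[1],d[0]])/np.hypot(*d);nn*=np.sign(nn@(c[a]-mid))
            for s in np.linspace(u,v,12):
                q=c[a]+s*d+off;r=np.arange(-4,5,.1);xy=q+r[:,None]*nn;I=mc(im[n],[xy[:,1],xy[:,0]],order=1)
                k=np.argmin(np.gradient(cv2.GaussianBlur(I[None],(0,0),5)[0]))
                if 8<k<81 and I[max(k-12,0)]>110: D.append((n,a,b,s,q+r[k]*nn))
    return D
def res(p,D):
    out=[]
    C={n:{k:prj(n,v) for k,v in corn(p).items()} for n in E_}
    for n,a,b,s,q in D:
        c=C[n];d=c[b]-c[a];off=p[3:5] if n=="top" else p[5:7]
        out.append(np.cross(d,q-off-c[a])/np.hypot(*d))
    return np.r_[out,p[3:7]*.3,p[2]*20]
p=np.zeros(7)
for _ in range(5):
    D=edgepts(p);s=least_squares(res,p,args=(D,),loss="soft_l1",f_scale=.4);p=s.x
J=np.linalg.inv(s.jac.T@s.jac);r=res(p,D)[:len(D)]
print("tilt %.3f yaw %.3f roll %.3f off"%tuple(p[:3]),p[3:].round(2),"n",len(D),"rms",r.std().round(2),"sd",(np.sqrt(np.diag(J))[:3]*.4).round(3))
for n in E_:
    for a,b,_,_ in E_[n]: print(n,a,b,[round(float(x),1) for x,e in zip(r,D) if e[:3]==(n,a,b)])
c=corn(p);print("centre",(sum(c.values())/4).round(4),"corner z",{k:v[2].round(4) for k,v in c.items()})
E
python3 -W ignore fit.py 7
```

```text
tilt 0.027 yaw 0.003 roll 0.036 off [-0.39 -0.19  0.45  0.27] n 72 rms 0.17 sd [0.014 0.008 0.016]
top TL TR [0.0, 0.1, 0.0, -0.2, -0.3, -0.1, 0.1, -0.1, -0.2, 0.3, 0.2, 0.1]
top TR BR [0.1, 0.1, -0.1, 0.1, 0.2, 0.0, 0.1, 0.2, 0.1, 0.3, 0.3, 0.2]
top TL BL [-0.2, -0.2, -0.2, -0.4, 0.0, -0.1, -0.2, 0.0, -0.1, -0.2, 0.1, -0.2]
scene BR BL [0.1, 0.2, 0.1, 0.1, 0.3, -0.0, -0.5, -0.0, -0.1, -0.2, -0.1, -0.1]
scene BR TR [0.0, 0.0, 0.0, 0.0, 0.1, 0.1, 0.1, 0.1, 0.2, 0.2, 0.1, 0.2]
scene TL BL [-0.1, -0.0, -0.1, 0.1, -0.1, 0.1, 0.1, 0.3, 0.2, 0.2, 0.2, 0.3]
centre [ 0.5795 -0.1472  0.1824] corner z {'BL': np.float64(0.1849), 'TL': np.float64(0.1797), 'TR': np.float64(0.1799), 'BR': np.float64(0.1851)}
```

```bash
python3 -c "
from station import monitor,finish_job
o=monitor.get_obs();print(o['t'],o['grip_force']);print(finish_job())"
```

```text
24.9 44.85091030597687
the job is handed in; nothing more can be done
None
```

I peeled the top tray off tab corner first and handed the job in with it held centred about 90 mm above the green bowl, level to within about 3°; the stack, slab and bowl look unmoved, but to level it I pressed it lightly on the stack (up to about 15 N sideways on a first try), and the grip settled at 45 N, just over your 20–40 N.

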